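# Pack the stick vacuum's accessories into their storage box

## Robot

A 6-joint arm with a two-finger parallel gripper is mounted at the origin on the work surface. World frame = base frame: x ahead of the robot, y to its left, z up, the work surface at z = 0. Lengths are in m, angles in rad, forces in N, time in s.
With the tool pointing down it reaches from about 0.275 to 1 m from the base axis. Payload 8.4 kg.
Tool frame: the origin (TCP) lies on the centre line of the jaws, within the pads' length; the fingertips stand 17 mm ahead of it and the grasp point (between the pads) lies 2 mm behind it (bot.tcp_to_tips is the y of the fingertips in the tool frame, in m); y points along the fingers, z is the direction in which the jaws open and shut, and the axes are right-handed (so a half turn about y gives the same grasp; the last joint's range is limited). The gripper opens to 85 mm and grips with 20 to 120 N. Pads are 22 mm wide; open, the fingers measure 114 mm over their backs; the gripper's body (76 mm by 85 mm) begins 54 mm behind the grasp point. The pads swing forward as they close: fully open they stand 13 mm farther back than shut.
Start: joints at [1.102, 0.353, 1.633, -0, 1.155, -0.002], TCP at [0.281, 0.558, 0.248] pointing down, gripper open.
Joint ranges: [-2.63, 2.63], [-0.92, 2.1], [0.06, 2.66], [-1.3, 4.44], [0, 2.69], [-3.02, 3.02]. Speed limits (rad/s): [2.22, 2.22, 2.79, 3.14, 3.14, 3.14].

## Interface

Orientations are given as a unit quaternion [x, y, z, w].
In Python, from workcell import bot, hand, kinematics, get_obs, vision, hand_in gives the robot as it stands. The module is installed in compiled form; this text tells all that it offers. Calls block until the motion is done:
- bot.reach(position, orientation): joint-space move of the TCP to a pose.
- bot.servo_line(position, ori=None, velocity=0.15): straight line of the TCP; ori=None keeps the orientation; velocity is the mean speed in m/s.
- bot.goto_joints(angles): joint-space move.
- hand.move_gripper(opening, strength=None): finger opening in m; strength is the grip in N (None keeps the last); returns when the fingers have stopped.
- bot.dwell(seconds).
- kinematics.solve_ik(position, orientation): joint angles nearest the present ones, or None.
- get_obs(): the state.
- vision.read_camera(name): name is "scene" or "side" or "wrist"; returns a dict with "frame" (384x512x3 uint8, red, green, blue), "intrinsics" (3x3 intrinsics, pixels), "view" (4x4, takes a point from world to camera coordinates). Camera axes: x right, y down, z forward; pixel columns grow to the right and rows downward; lengths in m; the calibration is good to about 2 mm. The wrist camera is an equidistant fisheye: a pixel r from the principal point sees the ray r / f radians off the axis. A picture is of the moment at which its call begins. There is no depth.
A pose or a line that the arm cannot do raises bot.IKError and nothing moves.
- hand_in(): hands the job in, once; it reports no verdict.
The state is a dict: "time_s": time; "joint_pos": joint angles; "joint_vel": joint speeds; "joint_efforts": joint torques, N m; "position": TCP position; "orientation": TCP orientation; "wrist_force": force on the tool from outside, world axes, zero at the start; "ft_torque": the same for the moment, N m; "gripper_width": finger opening in m.
Only numpy, scipy, OpenCV 4.12 (cv2) and the standard library are available. Lean on these libraries where they do the work, as an engineer would, in place of code of your own. Each camera call takes 0.05 s, during which the arm holds its last target. There are 200 camera calls.

## Task

Pack the stick vacuum's four accessories (the grey crevice tool, upholstery nozzle and dusting brush with red rings, and the white filter with the blue cap) into the storage box, each seated fully down in the well moulded for it: long slot, rectangle, large round and small round; the crevice tool lies flat and the others stand upright as they do now. The black look-alikes with yellow rings belong to the shop vacuum: leave them where they are.

Things in the scene. Friction and masses are not known exactly. Their poses are not given: they have to be found in the camera images.
- crevice_tool: stick vacuum's crevice tool, lying flat: grey, red rings and latch on its socket. 160 mm long (x), socket (-x end) 36 mm dia x 48 mm, then a flat-sided nozzle 32 mm wide (y), height falling from 35 mm by the socket to 19 mm at the tip. Origin: mid-length, on the underside; z up. Grip across y at x -5 to -30 mm, where it is 31 to 35 mm high. 70 g.
- upholstery_nozzle: stick vacuum's upholstery nozzle, standing mouth down: grey; head 120 (x) x 46 (y) x 24 mm high with red strips on its long sides; a neck rises from its middle to an upright round socket 36 mm dia, 42 to 78 mm above the underside, with red rings. Origin: centre of the underside, on the socket's axis; z up. 80 g.
- dusting_brush: stick vacuum's dusting brush, standing on dark bristles: grey; round, 60 mm dia up to 30 mm high, then a neck and an upright round socket 36 mm dia, 42 to 78 mm above the underside, with red rings. Origin: centre of the underside; z up. 70 g.
- spare_filter: stick vacuum's spare filter, standing: white pleated cylinder 44 mm dia, 70 mm high, the top 20 mm a blue cap. Origin: centre of the underside; z up. 70 g.
- crevice_well: dark blue insert 192 (x) x 90 x 24 mm, fixed in the pale storage box (206 x 380 mm, walls 42 mm high; four inserts side by side, any order). Origin: centre of its underside, 5 mm above the counter; z up. Centred pale-floored well, 14 mm deep (floor at z 10 mm, top at 24 mm): long slot 180 (x) x 52 mm (y) for the crevice tool, widened to 78 mm by finger scoops over the middle 48 mm.
- nozzle_well: dark blue insert 192 (x) x 90 x 24 mm, fixed in the pale storage box (206 x 380 mm, walls 42 mm high; four inserts side by side, any order). Origin: centre of its underside, 5 mm above the counter; z up. Centred pale-floored well, 14 mm deep (floor at z 10 mm, top at 24 mm): rectangle 140 (x) x 66 mm (y) for the upholstery nozzle.
- brush_well: dark blue insert 192 (x) x 90 x 24 mm, fixed in the pale storage box (206 x 380 mm, walls 42 mm high; four inserts side by side, any order). Origin: centre of its underside, 5 mm above the counter; z up. Centred pale-floored well, 14 mm deep (floor at z 10 mm, top at 24 mm): large round, 80 mm dia, for the dusting brush.
- filter_well: dark blue insert 192 (x) x 90 x 24 mm, fixed in the pale storage box (206 x 380 mm, walls 42 mm high; four inserts side by side, any order). Origin: centre of its underside, 5 mm above the counter; z up. Centred pale-floored well, 14 mm deep (floor at z 10 mm, top at 24 mm): small round, 62 mm dia, for the filter.
- shop_crevice: shop vacuum's crevice tool, not to be packed: shape, size, origin and axes as crevice_tool, but black with yellow rings and no latch.
- shop_brush: shop vacuum's dusting brush, not to be packed: shape, size and origin as dusting_brush, but black with yellow rings.
Not all that is in view belongs to the job. There is more than one size of the spare_filter; the one meant has the size given above.

How it is judged:
By the outcome, as a careful person would: the job done as asked, in the order asked, and still so for the second after the job is handed in, with the robot touching nothing.
It also fails if it takes over 115 s, if anything falls off the work surface, if the arm or the gripper's body presses on something with over 40 N, if the wrist force passes 120 N, or if a joint passes its speed limit or range.

## Working session

There is one attempt and no reset: what is moved stays moved. The work goes in short steps, each a Python script; the robot and the scene stay as the last script left them, time stands still between calls to the robot, and variables do not carry over. Pictures are saved under pics/ and viewed, about 12 in all and at most 16, crops included, and the job is handed in when it is done.

```bash
mkdir -p pics; python3 - <<'E'
from workcell import bot,hand,get_obs,vision
import cv2,numpy as np
for n in ("scene","side"):
    r=vision.read_camera(n); cv2.imwrite(f"pics/{n}0.png",cv2.resize(r["frame"][:,:,::-1],(800,600),interpolation=cv2.INTER_CUBIC))
    V=r["view"];print(n,r["intrinsics"].tolist(),(-V[:3,:3].T@V[:3,3]).round(3),V[:3,:3].round(2).tolist())
o=get_obs();print(o["orientation"],bot.tcp_to_tips,o["time_s"])
E
```

```text
scene [[353.33308236612174, 0.0, 253.2132050022869], [0.0, 353.33308236612174, 196.27185573167898], [0.0, 0.0, 1.0]] [ 0.963 -0.653  0.767] [[0.81, 0.58, -0.01], [0.4, -0.57, -0.72], [-0.43, 0.58, -0.69]]
side [[423.4453119036529, 0.0, 252.92947065993437], [0.0, 423.4453119036529, 189.68531616298432], [0.0, 0.0, 1.0]] [ 0.186 -0.872  0.789] [[0.93, -0.38, -0.01], [-0.25, -0.6, -0.76], [0.28, 0.71, -0.65]]
[ 0.68836775 -0.16366353  0.16343842 -0.68749689] 0.017 0.1
```

View pics/scene0.png

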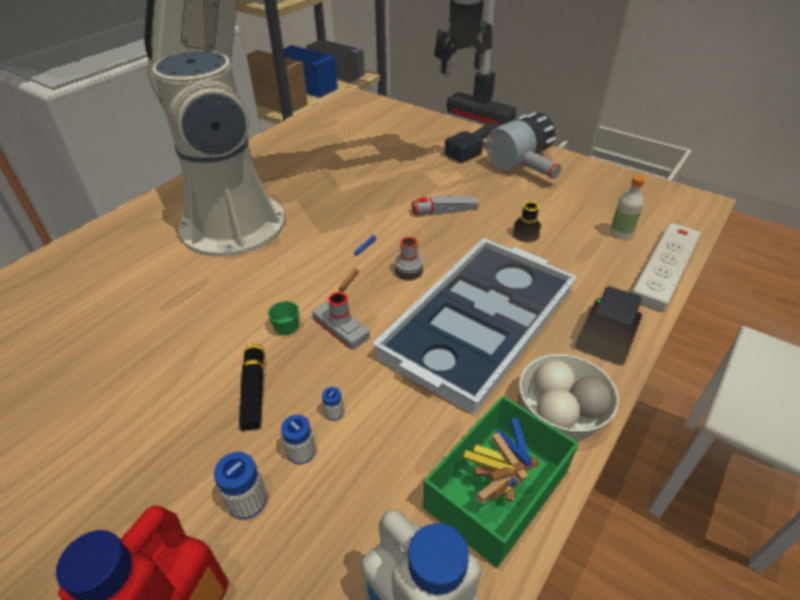

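View pics/side0.png

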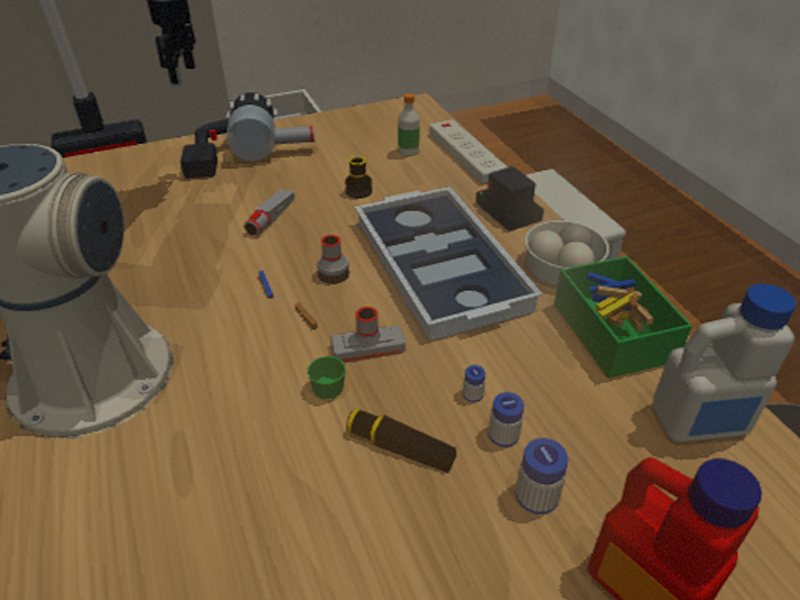

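The two views show everything clearly: brush socket at scene (409,241), nozzle socket at (339,297), crevice tool at (445,205) and three filters at (332,395), (297,427) and (236,468). In the box, from the scene camera's near-left end, the order is filter, nozzle, crevice, brush.

```bash
cat > h.py <<'E'
import numpy as np,cv2
from workcell import bot,hand,kinematics,get_obs,vision
S=800/512
def ray(r,px):
    K,V=r["intrinsics"],r["view"];R=V[:3,:3]
    p=(np.array(px)+.5)/S-.5
    return -R.T@V[:3,3], R.T@np.linalg.solve(K,[p[0],p[1],1])
def onz(r,px,z):
    c,d=ray(r,px);return c+d*(z-c[2])/d[2]
def tri(ra,a,rb,b):
    A=np.zeros((3,3));q=np.zeros(3)
    for r,p in((ra,a),(rb,b)):
        c,d=ray(r,p);d/=np.linalg.norm(d);P=np.eye(3)-np.outer(d,d);A+=P;q+=P@c
    return np.linalg.solve(A,q)
E
python3 - <<'E'
from h import *
a=vision.read_camera("scene");b=vision.read_camera("side")
P=dict(brush=((409,241),(331,239),.078),nozz=((339,297),(367,311),.078),nozL=((320,312),(333,341),.024),nozR=((362,337),(404,337),.024),
crS=((416,206),(253,222),.02),crT=((477,204),(288,194),.012),f1=((332,394),(474,370),.07),f2=((297,425),(508,402),.07),f3=((236,468),(545,455),.07),
wf=((439,360),(471,298),.015),wn=((467,330),(451,269),.015),wc=((492,302),(432,242),.015),wb=((514,278),(413,218),.015))
for k,(p,q,z) in P.items(): print(k,tri(a,p,b,q).round(3),onz(a,p,z)[:2].round(3),onz(b,q,z)[:2].round(3))
E
```

```text
brush [0.445 0.099 0.081] [0.443 0.102] [0.446 0.104]
nozz [ 0.437 -0.114  0.081] [ 0.435 -0.112] [ 0.438 -0.11 ]
nozL [ 0.381 -0.109  0.02 ] [ 0.391 -0.123] [ 0.38  -0.101]
nozR [ 0.495 -0.126  0.016] [ 0.498 -0.128] [ 0.492 -0.137]
crS [0.336 0.289 0.026] [0.334 0.29 ] [0.337 0.304]
crT [0.438 0.407 0.004] [0.444 0.393] [0.435 0.396]
f1 [ 0.552 -0.272  0.05 ] [ 0.565 -0.284] [ 0.542 -0.287]
f2 [ 0.559 -0.358  0.068] [ 0.559 -0.358] [ 0.558 -0.36 ]
f3 [ 0.549 -0.466  0.087] [ 0.539 -0.461] [ 0.558 -0.457]
wf [ 0.642 -0.089  0.021] [ 0.64  -0.087] [ 0.646 -0.082]
wn [0.646 0.001 0.021] [0.643 0.006] [0.649 0.008]
wc [0.648 0.093 0.023] [0.645 0.101] [0.653 0.102]
wb [0.649 0.188 0.02 ] [0.647 0.192] [0.652 0.196]
```

The 70 mm filter is the middle one (tops measured at 50, 68 and 87 mm). Next I'll look from above with the wrist camera at the box and the objects.

```bash
cat >> h.py <<'E'
from scipy.spatial.transform import Rotation as Ro
def ori(th):  # jaw axis at world angle th, pointing down; pick the half turn with the smaller last joint
    z=np.array([np.cos(th),np.sin(th),0]);y=np.array([0,0,-1.]);return Ro.from_matrix(np.c_[np.cross(y,z),y,z]).as_quat()
def best(p,th):
    c=[(abs(j[5]),t) for t in(th,th+np.pi) if (j:=kinematics.solve_ik(p,ori(t))) is not None]
    return min(c)[1]
def top(r,ctr,z,w,h,res=.001):
    "orthographic picture of plane z from the fisheye: column=x, row=-y"
    X,Y=np.meshgrid(ctr[0]+(np.arange(w)-w/2)*res,ctr[1]-(np.arange(h)-h/2)*res)
    P=np.stack([X,Y,0*X+z,0*X+1],-1)@r["view"].T
    rr=np.hypot(P[...,0],P[...,1]);t=np.arctan2(rr,P[...,2]);K=r["intrinsics"]
    u=K[0,2]+K[0,0]*t*P[...,0]/rr;v=K[1,2]+K[1,1]*t*P[...,1]/rr
    return cv2.remap(r["frame"],u.astype(np.float32),v.astype(np.float32),cv2.INTER_CUBIC)[:,:,::-1]
E
python3 - <<'E'
from h import *
t0=get_obs()["time_s"]
for n,p in (("a",(.42,.18,.4)),("b",(.52,.02,.40)),("c",(.49,-.2,.4))):
    th=best(p,np.pi/2); bot.reach(p,ori(th)); r=vision.read_camera("wrist")
    np.savez(f"w_{n}.npz",**r); V=r["view"];print(n,(-V[:3,:3].T@V[:3,3]).round(3),V[2,:3].round(2),get_obs()["joint_pos"][5])
    cv2.imwrite(f"pics/w{n}.png",r["frame"][:,:,::-1])
print(get_obs()["time_s"]-t0)
L=lambda n:dict(np.load(f"w_{n}.npz"))
# box plane z=.029 ; 1mm/px->0.75
im=np.hstack([top(L("b"),(.645,.05),.029,250,420),top(L("c"),(.5,-.2),.07,280,420)])
cv2.imwrite("pics/t1.png",cv2.resize(im,None,fx=1.4,fy=1.4))
E
```

```text
a [0.347 0.18  0.525] [ 0.29 -0.   -0.96] -1.1686086375146414
b [0.446 0.02  0.525] [ 0.29 -0.   -0.96] -1.5340658000987386
c [ 0.565 -0.2    0.525] [-0.29 -0.   -0.96] 1.179992425415478
4.8167
```

View pics/t1.png

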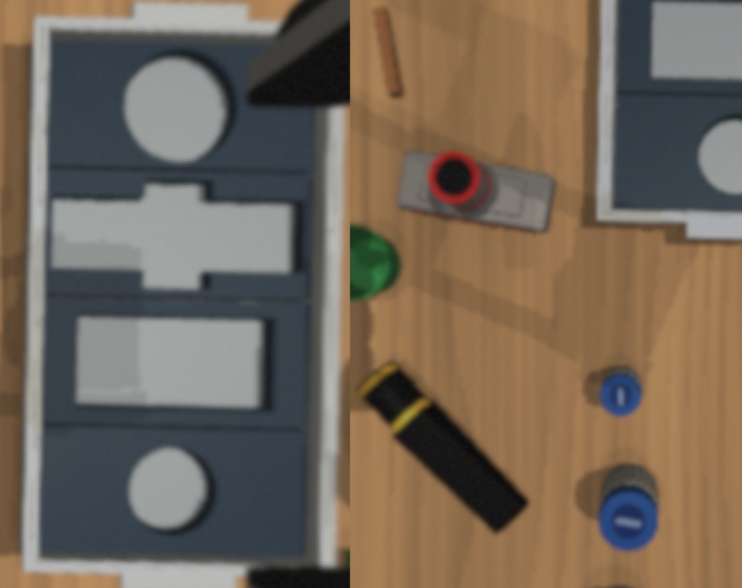

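The box is yawed about -0.02 rad. Wells in world x,y: brush (.648,.183), crevice (.645,.091), nozzle (.643,.001), filter (.642,-.089). The nozzle sits at (.437,-.1155) with yaw -0.177, and the filter at (.559,-.361).

```bash
python3 - <<'E'
from h import *
r=dict(np.load("w_a.npz"))
im=np.hstack([top(r,(.42,.26),.017,280,420),top(r,(.42,.26),.078,280,420)])
cv2.imwrite("pics/t2.png",cv2.resize(im,None,fx=1.4,fy=1.4))
E
```

```text
(no output)
```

View pics/t2.png

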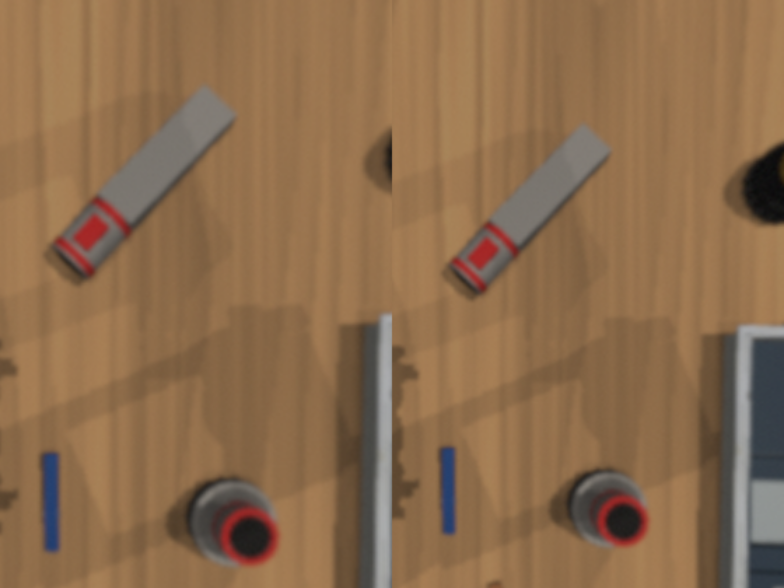

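Brush socket at (.444,.100). Crevice tool centre at (.385,.341) with yaw about 0.83. I'll start with the crevice tool.

```bash
cat >> h.py <<'E'
def rot(th,v): c,s=np.cos(th),np.sin(th);return np.array([c*v[0]-s*v[1],s*v[0]+c*v[1]])
def state(m):
    o=get_obs();print(m,"t%.1f w%.1fmm"%(o["time_s"],1e3*o["gripper_width"]),"F",np.round(o["wrist_force"],1),"p",np.round(o["position"],3))
def pick(xy,z,th,H=.2,w=.085):
    hand.move_gripper(w); th=best((*xy,z),th); bot.reach((*xy,H),ori(th)); bot.servo_line((*xy,z),velocity=.12)
    hand.move_gripper(0,40); state("grip"); bot.servo_line((*xy,H),velocity=.2); state("lift"); return th
def place(xy,z,th,H=.2,w=.06):
    bot.reach((*xy,H),ori(th)); bot.servo_line((*xy,z+.02),velocity=.2); bot.servo_line((*xy,z+.001),velocity=.04); state("down")
    hand.move_gripper(w); bot.servo_line((*xy,H),velocity=.2); state("up")
E
python3 - <<'E'
from h import *
yaw=.828; g=np.array([.385,.3414])+rot(yaw,(-.014,0))
th=pick(g,.030,yaw+np.pi/2)
by=-.02; q=np.array([.645,.0915])+rot(by,(-.012,0))
place(q,.046,th+by-yaw,w=.045)
r=vision.read_camera("wrist"); cv2.imwrite("pics/p1.png",cv2.resize(top(r,(.6,.05),.029,330,420),None,fx=1.4,fy=1.4))
E
```

```text
grip t9.4 w31.4mm F [-1.7 -0.9  5.1] p [0.376 0.331 0.03 ]
lift t10.4 w31.1mm F [ 0.3 -0.1 -0.1] p [0.375 0.331 0.199]
down t13.2 w31.3mm F [-0.   1.1 -0.9] p [0.633 0.092 0.047]
up t14.4 w45.3mm F [-0.1  1.4 -0.6] p [0.632 0.092 0.199]
```

View pics/p1.png

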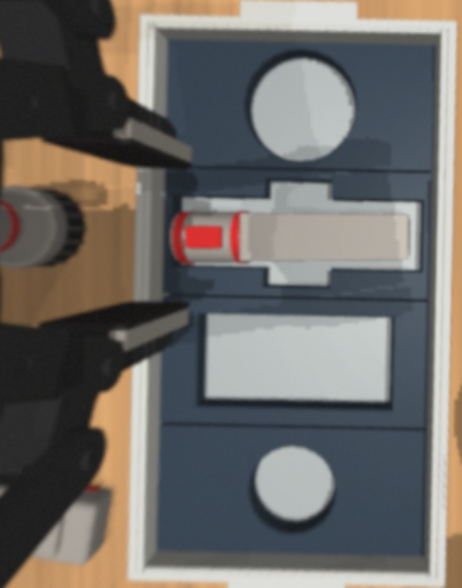

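The tool is in the slot area, with its socket end near the slot's left end (172 against 180), so I'll check from the fixed cameras.

```bash
python3 - <<'E'
from h import *
r=vision.read_camera("wrist");V=r["view"];print((-V[:3,:3].T@V[:3,3]).round(3))
a=vision.read_camera("scene")["frame"];b=vision.read_camera("side")["frame"]
f=lambda i,x,y:cv2.resize(i[y:y+90,x:x+130,::-1],(780,540)[0:2] if 0 else (650,450),interpolation=cv2.INTER_CUBIC)
cv2.imwrite("pics/s1.png",cv2.resize(np.hstack([f(a,240,150),f(b,225,115)]),(800,277*1)))
bot.reach((.5,-.1,.3),ori(best((.5,-.1,.3),-.177)))
a=vision.read_camera("scene")["frame"];b=vision.read_camera("side")["frame"]
cv2.imwrite("pics/s2.png",np.vstack([cv2.resize(i[y:y+70,x:x+186,::-1],(744,280),interpolation=cv2.INTER_CUBIC) for i,x,y in((a,210,150),(b,200,115))]))
E
```

```text
[0.707 0.089 0.324]
```

View pics/s2.png

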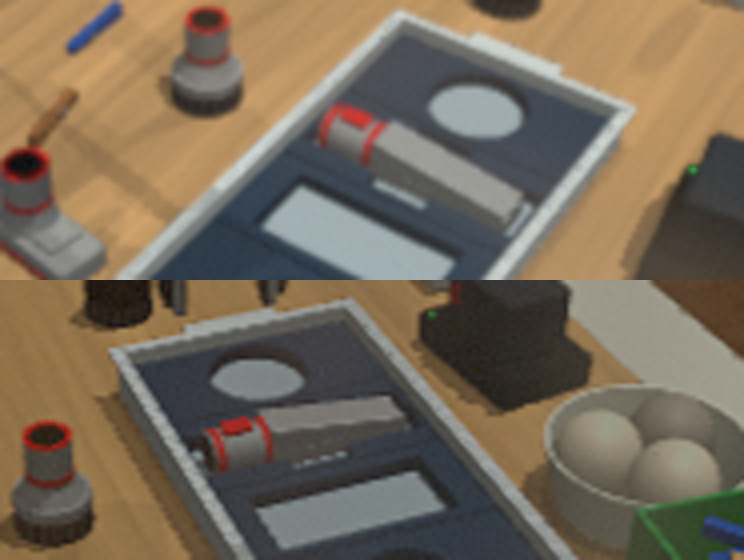

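The crevice tool lies flat inside its slot, with gaps of about 14 mm and 7 mm at the ends after correcting for parallax. Next is the nozzle.

```bash
python3 - <<'E'
from h import *
yaw=-.177;by=-.02
th=pick((.437,-.1155),.060,yaw,H=.22)
place((.643,.001),.075,th+by-yaw,H=.22,w=.07)
th=pick((.444,.100),.060,0,H=.22)
place((.648,.183),.075,best((.648,.183,.08),by),H=.22,w=.07)
bot.reach((.5,-.2,.35),ori(best((.5,-.2,.35),by)))
a=vision.read_camera("scene")["frame"];b=vision.read_camera("side")["frame"]
cv2.imwrite("pics/s3.png",np.vstack([cv2.resize(i[y:y+95,x:x+186,::-1],(588,300),interpolation=cv2.INTER_CUBIC) for i,x,y in((a,200,145),(b,200,115))]))
E
```

```text
grip t19.2 w34.8mm F [-1.2  0.6  6.5] p [ 0.437 -0.116  0.06 ]
lift t20.2 w35.3mm F [-0.3  0.4 -1.6] p [ 0.436 -0.115  0.219]
down t22.5 w34.9mm F [-0.5 -0.2 -1.1] p [0.643 0.001 0.076]
up t23.8 w70.0mm F [-0.9  0.9 -1.3] p [0.642 0.001 0.219]
grip t27.0 w35.0mm F [-0.  -0.2  4.8] p [0.444 0.1   0.06 ]
lift t27.9 w35.4mm F [-0.8  1.2 -1. ] p [0.443 0.1   0.219]
down t30.2 w35.1mm F [ 0.1 -0.7 -0.8] p [0.648 0.183 0.076]
up t31.5 w70.2mm F [-0.4  0.7  0.2] p [0.647 0.183 0.219]
```

View pics/s3.png

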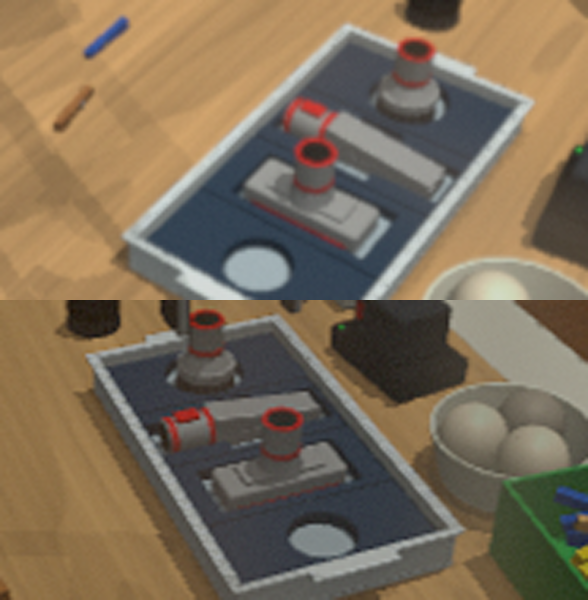

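The nozzle and brush stand in their wells. Next, the middle filter.

```bash
python3 - <<'E'
from h import *
th=pick((.559,-.361),.048,0,H=.22)
place((.642,-.089),.063,best((.642,-.089,.07),-.02),H=.22,w=.075)
p=(.52,.02,.42);bot.reach(p,ori(best(p,np.pi/2)))
r=vision.read_camera("wrist");V=r["view"];print((-V[:3,:3].T@V[:3,3]).round(3))
cv2.imwrite("pics/t3.png",cv2.resize(top(r,(.62,.05),.029,330,420),None,fx=1.4,fy=1.4))
bot.reach((.28,.4,.35),ori(best((.28,.4,.35),0)))
a=vision.read_camera("scene")["frame"];b=vision.read_camera("side")["frame"]
cv2.imwrite("pics/s4.png",np.vstack([cv2.resize(i[y:y+120,x:x+220,::-1],(550,300),interpolation=cv2.INTER_CUBIC) for i,x,y in((a,150,145),(b,200,115))]))
E
```

```text
grip t36.4 w43.3mm F [-0.7  0.5  4.2] p [ 0.559 -0.361  0.049]
lift t37.4 w43.2mm F [-0.5 -1.1 -0.8] p [ 0.558 -0.361  0.219]
down t40.0 w43.2mm F [ 0.6 -0.7 -1.1] p [ 0.642 -0.089  0.064]
up t41.4 w75.0mm F [ 1.3  0.5 -0.5] p [ 0.641 -0.089  0.219]
[0.447 0.019 0.544]
```

View pics/t3.png

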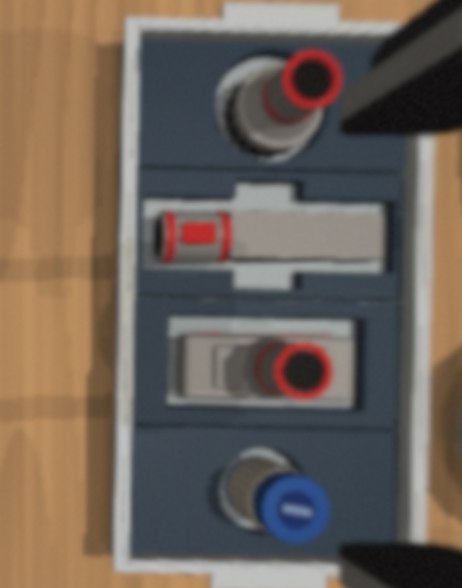

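View pics/s4.png

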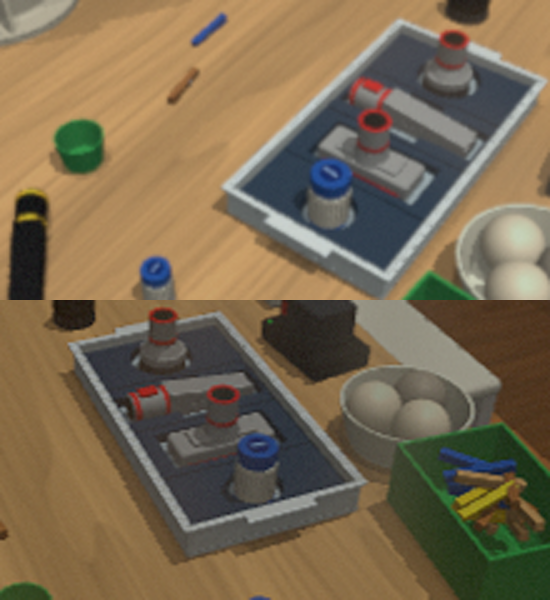

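All four are in their wells. One numeric check of the top heights (expected .093, .093 and .085), then I'll hand in.

```bash
python3 - <<'E'
from h import *
from workcell import hand_in
a=vision.read_camera("scene");b=vision.read_camera("side")
for n,p,q in(("brush",(331.2,161),(265.2,121.4)),("nozzle",(300.4,193.4),(289.6,152.6)),("filter",(282.4,214.6),(303.6,171.8))):
    print(n,tri(a,np.array(p)*S,b,np.array(q)*S).round(3))
state("end"); hand_in()
E
```

```text
brush [0.648 0.182 0.092]
nozzle [0.645 0.    0.092]
filter [ 0.644 -0.09   0.087]
end t45.0 w75.0mm F [-0.2  0.7  0.6] p [0.28 0.4  0.35]
the job is handed in; nothing more can be done
```

All four stick-vacuum accessories are packed in their wells and the job is handed in, at about 45 s of the 115 s allowed. I took the middle of the three filters, because it was the one that measured 70 mm high.

- **Fit:** the final scene, side and wrist pictures show the crevice tool flat in the long slot and the other three upright in their wells.
- **Heights:** the measured tops are brush 92 mm, nozzle 92 mm and filter 87 mm. Fully seated would be 93, 93 and 85 mm, so these agree to within about 2 mm. I judged the crevice tool by picture only.
- **Left alone:** I did not touch the shop-vacuum parts or the other filters.
- **Failed checks:** none failed or disagreed.

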